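# Draw the spice tray out to its red mark and lock the cam lever, keeping hold of the knob

### The arm

A 6-joint arm with a two-finger parallel gripper is mounted at the origin on the work surface. World frame = base frame: x ahead of the robot, y to its left, z up, the work surface at z = 0. Lengths are in m, angles in rad, forces in N, time in s.
With the tool pointing down it reaches from about 0.375 to 0.9 m from the base axis. Payload 3.1 kg.
Tool frame: the origin (TCP) lies between the finger pads, 19 mm behind the fingertips; this is the grasp point; z points along the fingers, y is the direction in which the jaws open and shut (so a half turn about z gives the same grasp; the last joint's range is limited). The gripper opens to 85 mm and grips with 20 to 120 N. Pads are 22 mm wide; open, the fingers measure 114 mm over their backs; the gripper's body (76 mm by 85 mm) begins 54 mm behind the grasp point. The pads swing forward as they close: fully open they stand 13 mm farther back than shut.
Start: joints at [0.97, 0.527, 1.433, -0, 1.181, -0.178], TCP at [0.256, 0.57, 0.25] pointing down, gripper open.
Joint ranges: [-3.08, 3.08], [-0.75, 2.2], [0.22, 2.44], [-1.43, 4.57], [0, 2.65], [-2.85, 2.85]. Speed limits (rad/s): [2.79, 2.79, 3.14, 3.14, 3.14, 3.14].

### API

Orientations are given as a unit quaternion [x, y, z, w].
In Python, from station import manip gives the robot as it stands. The module is installed in compiled form; this text tells all that it offers.
- The arm moves only by the tool send_rows, never from a script. Its argument "commands" is a list of rows, each an object with "delta_pos": the shift along the world's x, y, z in cm, a list of three; "yaw": the turn about the world's z in rad. A call has 1 to 10 rows; each row shifts and turns the pose as measured when the row begins; what a row does not reach is not made up. A row lasts 1/8 s, in which the tool goes at most 62.5 mm and 10.7 degrees, less where a joint would pass 70% of its speed; a pose out of reach is approached as far as the arm can. A call is refused whole if a number of a shift passes 6.25 or a number of a turn 0.188, either way. A call with a gripper value outside its range is refused whole. "grip" is the closure, from -1 (fully open) to 1 (shut), set as the call begins (left out, the last holds). The fingers move at their own pace and stop on an object; "force" is the grip in N (left out, the last holds). Time passes only in rows, so rows that do not move let the fingers close. It gives the time, the measured TCP pose, the force and the opening at its end, in the units of the state.
- manip.sense(): the state, without advancing time (a new reading comes with each control period).
- manip.snapshot(name): name is "scene" or "top"; returns the picture (420x560x3 uint8, blue, green, red); there is no depth.
- manip.get_calibration(name): a dict with "fx", "fy", "cx", "cy" (pixels), "world_to_cam" (4x4, takes a point from world to camera coordinates). Camera axes: x right, y down, z forward; pixel columns grow to the right and rows downward; lengths in m; the calibration is good to about 2 mm. A picture is of the moment at which its call begins. get_calibration takes no time and is no camera call.
- manip.sign_off(): hands the job in, once; it reports no verdict.
The state is a dict: "t": time; "q": joint angles; "qd": joint speeds; "tau": joint torques, N m; "tcp_pos": TCP position; "tool_rot": TCP orientation; "force": force on the tool from outside, world axes, zero at the start; "ft_torque": the same for the moment, N m; "finger_gap": opening from 0.0 (shut) to 1.0 (fully open).
Only numpy, scipy, OpenCV 4.12 (cv2) and the standard library are available. Lean on these libraries where they do the work, as an engineer would, in place of code of your own. Each camera call takes 0.05 s, during which the arm holds its last target. There are 200 camera calls.

### The job

Take hold of the brass knob and draw the wooden tray out along its runner until its brass pointer is level with the red mark clip. Then, holding the tray there by the knob, swing the black cam lever fully closed so that the tray is locked, with everything on the tray still standing and the other things on the worktop left alone. Finish while still gripping the knob, with the tray on the mark and the lever shut; do not let go, because the lidded tin is about to be lifted out.

Things in the scene. Friction and masses are not known exactly. Their poses are not given: they have to be found in the camera images.
- runner_end (a point): Outer end of the aluminium runner, on its centre line and top: 44 wide, 14 mm high, fixed on the worktop, it sticks out 590 mm from a wooden spice cupboard (340 wide, 290 mm high) which stands beyond the robot's left. Its axes are those of runner and cupboard, to which all directions here refer: -x, level, is the way the tray comes out, +x into the cupboard, z up.
- tray (a joint): How far the wooden tray is drawn out along -x, in m: 0 fully in, stop at 0.20. About 2 N of friction, no spring. Its floor is 190 mm wide, top 26 mm above the worktop; raised edges 34 mm high on both long sides and in front. A tongue 64 mm wide (top also at 26 mm) runs forward from the front edge, which begins 70 mm behind the knob's axis; it ends 30 mm beyond that axis.
- knob_axis (a point): Point on the knob's vertical axis, 30 mm above the tongue (56 mm above the worktop); moves with the tray. Axes as the runner's: does not turn with knob or lever. With the TCP at this point the fingertips clear the lever's hub by 2 mm and grip the knob well.
- knob: Brass pull knob on the tongue: upright cylinder, 26 mm diameter, 12 to 55 mm above the tongue. Origin on its axis, 8.5 mm above the tongue. It revolves freely about its upright axis and is otherwise fixed to the tray, so gripping it holds the tray while the hand may turn about the axis.
- lever (a joint): Opening of the cam lever in rad, about the knob's axis: 0 fully closed (stop), pointing to -y; growing it swings towards -x, to 1.3 (stop); closing is counter-clockwise from above. Stays where left (0.1 N m). From about 0.75 down its eccentric wedges in the runner, takes up to 0.3 N m, drags an unheld tray back by some mm; shut, it stays and locks the tray.
- lever_end (a point): Top of the lever's outer end, 75 mm from the knob's axis. The lever: steel hub under the knob (radius 21 mm, top 8.5 mm above the tongue), black upright blade 8 mm thick, 22 to 81 mm from the axis, 8 to 26 mm above the tongue, 12 mm thick at the end. The side of a finger gripping the knob can push the blade when the hand turns about the knob.
- pointer (a point): Tip of the brass pointer on the +y side of the tongue, 44 mm from the knob's axis and level with it along x. Axes as the runner's. On the mark when its x offset from mark, in the runner's axes, is nil.
- mark (a point): The red length mark: a clip on the +y side of the runner with an upright flag, 5 mm along the runner, 26 mm high, 46 to 60 mm from the runner's centre line, beside the pointer's path. The point is at the flag's middle along x, 44 mm from the centre line. Not to be pushed. Axes as the runner's.
- dabba: Octagonal steel tin (dabba) with lid and small brass lid knob, 97 mm across, 96 mm high, on the tray. Origin: centre of its underside.
- pot_a: White ceramic pinch pot, 60 mm across, 28 mm high, on the tray behind its front edge. Origin: centre of its underside.
- pot_b: Blue ceramic pinch pot, same size, near the white one.
- shaker: Glass salt shaker with steel cap, 41 mm across, 79 mm high, on the tray. Origin: centre of its underside.
- spatula: Orange silicone spatula, 170 mm long, lying lengthwise on the tray. Origin: its underside, mid length.
- tumbler: Steel tumbler, 68 mm across, 95 mm high, on the worktop. Origin: centre of its underside.
- oil: Amber oil bottle, 66 mm across, 210 mm high, on the worktop. Origin: centre of its underside.
- jar: Glass jar with red lid, 76 mm across, 100 mm high, on the worktop. Origin: centre of its underside.
There are look-alikes about, which are no part of the job. Leave any blue or purple look-alike of the dabba alone.

How it is judged:
On the way, in this order (a step that is already met when the one before it is completed fails the run):
1. the tray is held by the knob with its pointer level with the red mark, the lever still open (x of pointer in the frame of mark between -0.005 and 0.005 m and contact force between the fingers and knob above 3 N and value of joint lever above 0.75 rad), for 0.2 s.
2. still gripped by the knob and on the mark, the lever is fully closed (x of pointer in the frame of mark between -0.005 and 0.005 m and contact force between the fingers and knob above 3 N and value of joint lever below 0.1 rad), for 0.2 s.
At the end, for the whole second after the job is handed in: Pointer within 5 mm of the unmoved red mark, tray at rest, lever below 0.10 rad, fingers gripping the knob (over 3 N); tin, pots and shaker upright (0.45 rad) and with the spatula on the tray; tumbler, oil bottle and jar moved under 30 mm (all of step 2 and velocity of joint tray between -0.005 and 0.005 m/s and not (angle between any of dabba, pot_a, pot_b, shaker's own z axis and vertical above 0.45 rad) and distance of mark from where it was at the start of the episode below 0.006 m and height (world z) of each of dabba, pot_a, pot_b, shaker, spatula above 0.018 m and distance of each of tumbler, oil, jar from where it was at the start of the episode below 0.03 m); the arm keeps its last pose, push and grip.
It fails at once if the lever is being shut while the tray is more than 7 mm off the mark (value of joint lever below 0.6 rad and not (x of pointer in the frame of mark between -0.007 and 0.007 m)).
It fails at once if the lever is being shut while the knob is not gripped (value of joint lever below 0.6 rad and contact force between the fingers and knob below 0.5 N).
It fails at once if something on the tray is tipped over (angle between any of dabba, pot_a, pot_b, shaker's own z axis and vertical above 0.45 rad).
It fails at once if the tumbler, oil bottle or jar is knocked away (distance of any of tumbler, oil, jar from where it was at the start of the episode above 0.03 m).
It fails at once if the red mark is pushed along (distance of mark from where it was at the start of the episode above 0.006 m).
It also fails if it takes over 42 s, if anything falls off the work surface, if the arm or the gripper's body presses on something with over 40 N, if the wrist force passes 120 N, or if a joint passes its speed limit or range.

## Working session

There is one attempt and no reset: what is moved stays moved. The work goes in short steps, Python scripts to look and compute and a tool call to move; the robot and the scene stay as the last step left them, time stands still between calls to the robot, and variables do not carry over. Pictures are saved under pics/ and viewed, about 8 in all and at most 12, crops included, and the job is handed in when it is done.

Besides the shell and the picture viewer there is one more tool, called as a command line: name --argument value ..., lists and objects as JSON in quotes. send_rows: Moves the arm, as the interface text tells. Its arguments: {"type":"object","properties":{"commands":{"type":"array","items":{"type":"object","properties":{"delta_pos":{"type":"array","items":{"type":"number"}},"yaw":{"type":"number"}}}},"grip":{"type":"number"},"force":{"type":"number"}},"required":["commands"]}

```bash
mkdir -p pics && cat > h.py <<'E'
import numpy as np,cv2
from station import manip
def snap(n,f):
    im=manip.snapshot(n);cv2.imwrite('pics/'+f,im);return im
def ray(n,u,v):
    c=manip.get_calibration(n);W=np.array(c["world_to_cam"]);R,t=W[:3,:3],W[:3,3]
    d=R.T@np.array([(u-c["cx"])/c["fx"],(v-c["cy"])/c["fy"],1.]);return -R.T@t,d
def onz(n,u,v,z):
    o,d=ray(n,u,v);return o+d*(z-o[2])/d[2]
def proj(n,p):
    c=manip.get_calibration(n);W=np.array(c["world_to_cam"]);q=W[:3,:3]@np.array(p)+W[:3,3]
    return np.array([c["fx"]*q[0]/q[2]+c["cx"],c["fy"]*q[1]/q[2]+c["cy"]])
E
python3 - <<'E'
from h import *
a=snap("scene","s0.png");b=snap("top","t0.png")
for n in("scene","top"):print(n,ray(n,280,210),manip.get_calibration(n)["fx"])
print(manip.sense())
E
```

```text
scene (array([ 0.82964543, -0.44826887,  1.0360884 ]), array([-0.23532692,  0.4567419 , -0.85794413])) 453.7855180901293
top (array([0.4139735 , 0.07883208, 1.23728771]), array([ 0.10865666, -0.02007228, -0.9940305 ])) 452.70822561600744
{'t': 0.1, 'q': array([ 9.69532572e-01,  5.28345448e-01,  1.43379495e+00, -7.77034983e-06,
        1.18139217e+00, -1.78534744e-01]), 'qd': array([ 2.39242294e-04,  4.85872911e-05, -2.57650030e-03,  1.39286061e-04,
       -1.57866733e-03, -4.10681428e-04]), 'tau': array([-1.46494945e-04, -4.43303204e+01, -1.78585052e+01, -2.01376315e-04,
        3.88952132e-03, -8.65719016e-06]), 'tcp_pos': array([0.25604796, 0.56946993, 0.24914188]), 'tool_rot': array([ 2.09792690e-01,  9.77745410e-01, -8.98524937e-04, -3.65352857e-04]), 'force': array([ 0.75146286, -0.33062305, -0.34383444]), 'ft_torque': array([-0.00655078, -0.02477238,  0.01063057]), 'finger_gap': 0.9988707374538474}
```

View pics/s0.png

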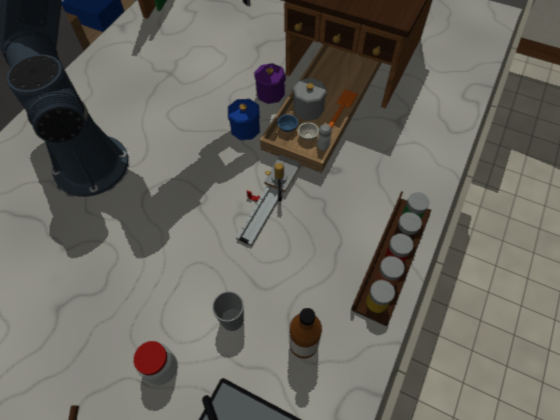

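View pics/t0.png

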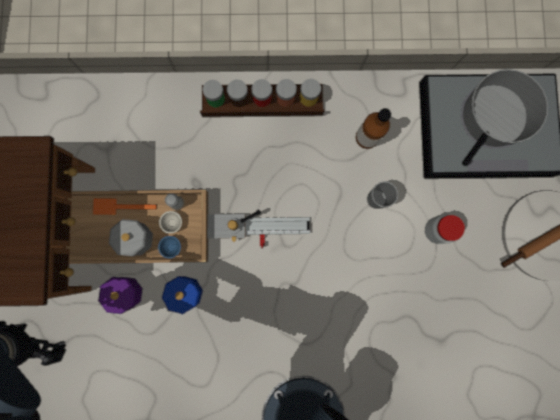

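The top view has the runner pointing right (world -y), with the knob near (234,225), the lever pointing right and up to (268,210), and the red mark near (262,240). I'll zoom in for precision.

```bash
python3 - <<'E'
from h import *
a=cv2.imread("pics/s0.png");b=cv2.imread("pics/t0.png")
A=cv2.resize(a[150:260,220:320],None,fx=5,fy=5,interpolation=2)
B=cv2.resize(b[190:265,195:325],None,fx=6,fy=6,interpolation=2)
cv2.imwrite("pics/t0c.png",B);cv2.imwrite("pics/s0c.png",A)
for n,im in(("scene",a),("top",b)):
    h=cv2.cvtColor(im,cv2.COLOR_BGR2HSV)
    red=cv2.inRange(h,(0,150,80),(6,255,255))|cv2.inRange(h,(174,150,80),(180,255,255))
    k,_,st,ce=cv2.connectedComponentsWithStats(red)
    print(n,"red",[(st[i].tolist(),ce[i].round(1).tolist()) for i in range(1,k) if st[i,4]>8])
    br=cv2.inRange(h,(15,110,90),(30,255,255))
    k,_,st,ce=cv2.connectedComponentsWithStats(br)
    print(n,"brass",[(st[i].tolist(),ce[i].round(1).tolist()) for i in range(1,k) if st[i,4]>8])
E
```

```text
scene red [([251, 196, 8, 5, 29], [254.7, 197.7]), ([134, 341, 32, 33, 803], [149.4, 357.3])]
scene brass [([307, 83, 6, 5, 26], [309.7, 85.3]), ([276, 97, 14, 21, 26], [282.5, 106.8]), ([240, 105, 5, 4, 17], [241.9, 106.5]), ([262, 117, 86, 46, 691], [304.1, 144.8]), ([275, 163, 8, 6, 40], [278.5, 165.7]), ([266, 171, 4, 4, 12], [267.4, 172.2])]
top red [([438, 215, 26, 25, 511], [450.5, 227.4]), ([261, 235, 3, 11, 32], [262.0, 239.8])]
top brass [([228, 221, 9, 8, 60], [232.1, 224.5]), ([122, 234, 7, 7, 37], [125.1, 236.7]), ([232, 237, 4, 4, 10], [233.5, 238.4]), ([176, 292, 7, 7, 32], [179.2, 295.5])]
```

View pics/t0c.png

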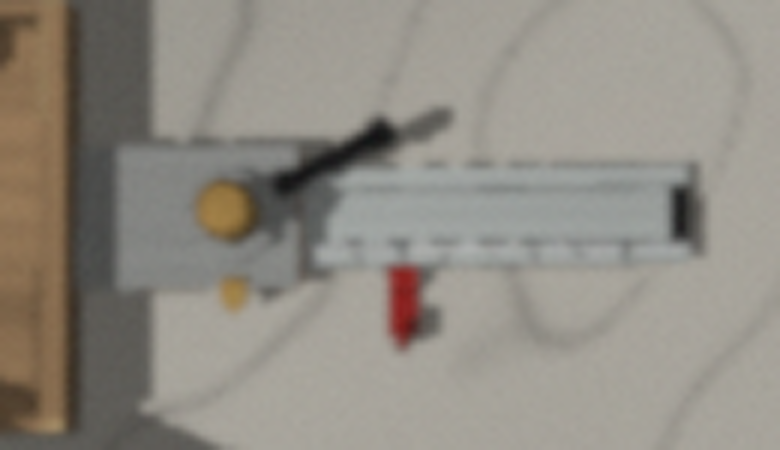

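View pics/s0c.png

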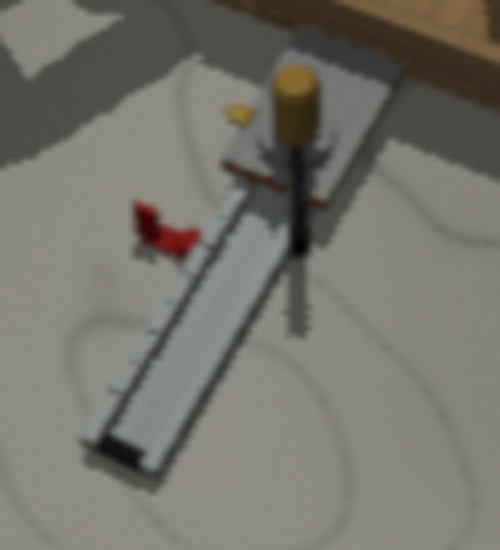

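```bash
python3 - <<'E'
from h import *
T=lambda u,v:(195+u/6-.4,190+v/6-.4)
S=lambda u,v:(220+u/5-.4,150+v/5-.4)
def tri(p,q):
    o1,d1=ray("top",*p);o2,d2=ray("scene",*q)
    s=np.linalg.lstsq(np.c_[d1,-d2],o2-o1,rcond=None)[0]
    a=o1+s[0]*d1;b=o2+s[1]*d2;return (a+b)/2,np.linalg.norm(a-b)
k=onz("top",*T(225,208),.081);ks=onz("scene",*S(296,77),.081);print("knob",k,ks,tri(T(225,208),S(296,77)))
e=onz("top",*T(693,213),.014);e2=onz("scene",*S(122,468),.014);print("end",e,e2)
print("pointer",tri(T(233,293),S(238,114)),onz("top",*T(233,293),.02))
print("flagfar tip",tri(T(402,345),S(140,207)))
for z in(0.0,.014,.026,.03):print(z,onz("top",*T(404,300),z),onz("top",*T(402,340),z))
print("leverend",onz("top",*T(383,130),.052))
for x,u,v,z in(("oil",376,125,.1),("tumb",384,195,.095)):print(x,onz("top",u,v,z))
for kk in(k,ks):
    d=(kk-e);print("ang",np.arctan2(d[1],d[0]),np.hypot(d[0],d[1]))
E
```

```text
knob [0.50509345 0.17863408 0.081     ] [0.50425226 0.18133477 0.081     ] (array([0.50516998, 0.17858537, 0.0847134 ]), np.float64(0.0009108934008833855))
end [ 0.5055694  -0.02682348  0.014     ] [ 0.51099325 -0.03124638  0.014     ]
pointer (array([0.47049869, 0.17899636, 0.03071467]), np.float64(0.0017373780743810655)) [0.47170248 0.18041639 0.02      ]
flagfar tip (array([0.44783728, 0.10518332, 0.02424291]), np.float64(0.0009578276216871626))
0.0 [0.46852985 0.10430557 0.        ] [0.45039132 0.10539009 0.        ]
0.014 [0.46791254 0.10401733 0.014     ] [0.44997925 0.10508958 0.014     ]
0.026 [0.46738342 0.10377027 0.026     ] [0.44962604 0.10483201 0.026     ]
0.03 [0.46720704 0.10368792 0.03      ] [0.44950831 0.10474615 0.03      ]
leverend [0.54086222 0.11172654 0.052     ]
oil [ 0.75596907 -0.19495941  0.1       ]
tumb [ 0.57410938 -0.20978622  0.095     ]
ang 1.573112863972946 0.20545811338908054
ang 1.5771238156938565 0.20816242430623616
```

send_rows --commands '[{"delta_pos": [0, -5, 0], "yaw": -0.18}, {"delta_pos": [0, -5, 0], "yaw": -0.18}, {"delta_pos": [0, -5, 0], "yaw": -0.18}, {"delta_pos": [0, -5, 0], "yaw": -0.18}, {"delta_pos": [1, -5, 0], "yaw": -0.18}, {"delta_pos": [5, -4, 0], "yaw": -0.18}, {"delta_pos": [5, -3, 0], "yaw": -0.18}, {"delta_pos": [5, -3, 0], "yaw": -0.18}, {"delta_pos": [5, -2, 0], "yaw": -0.18}, {"delta_pos": [3, -1, 0], "yaw": -0.18}]' --grip -1

```text
t: 1.35
tcp_pos: [0.4955, 0.178, 0.2462]
tool_rot: [0.908, 0.418, -0.002, -0.002]
force: [-0.9, 1.0, 0.3]
finger_gap: 1.005
```

send_rows --commands '[{"delta_pos": [0.5, 0.1, 0], "yaw": -0.18}, {"delta_pos": [0.4, 0.1, 0], "yaw": -0.18}, {"delta_pos": [0, 0, 0], "yaw": -0.18}, {"delta_pos": [0, 0, -1], "yaw": -0.18}, {"delta_pos": [0, 0, -2], "yaw": -0.18}, {"delta_pos": [0, 0, -2.5], "yaw": -0.18}, {"delta_pos": [0, 0, -2], "yaw": -0.18}, {"delta_pos": [0, 0, -1], "yaw": -0.1}, {"delta_pos": [0, 0, 0], "yaw": 0}]'

```text
t: 2.48
tcp_pos: [0.5064, 0.1774, 0.1556]
tool_rot: [0.963, -0.269, -0.002, -0.002]
force: [0.1, -0.5, 0.6]
finger_gap: 0.999
```

```bash
python3 - <<'E'
from h import *
from scipy.spatial.transform import Rotation as R
a=snap("scene","s1.png");b=snap("top","t1.png")
s=manip.sense();y=R.from_quat(s["tool_rot"]).as_matrix();print(s["t"],s["tcp_pos"],np.arctan2(y[1,1],y[0,1]),y[:,2],s["q"])
A=cv2.resize(a[110:250,200:360],None,fx=3,fy=3,interpolation=2)
B=cv2.resize(b[170:285,195:325],None,fx=3,fy=3,interpolation=2)
o=np.zeros((420,870,3),np.uint8);o[:420,:480]=A;o[:345,480:]=B
cv2.imwrite("pics/c1.png",o[:,:800])
E
```

```text
2.575 [0.50715239 0.17756959 0.15655765] -2.1151752940566957 [-7.96147631e-04  5.20569652e-03 -9.99986133e-01] [0.12593555 0.54387942 1.74119702 0.00696675 0.85666422 2.23654066]
```

View pics/c1.png

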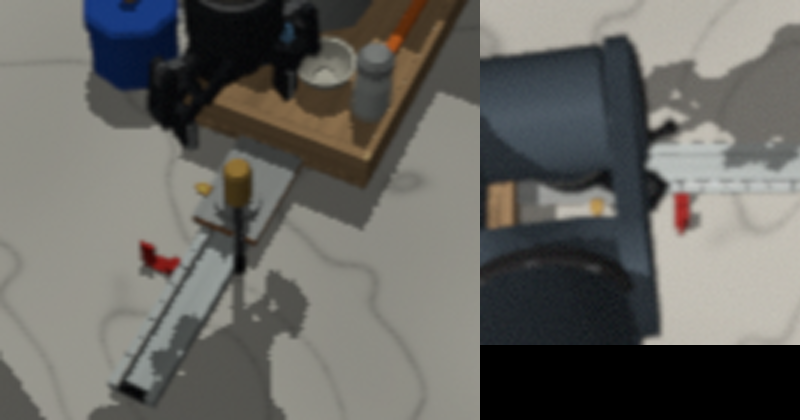

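The gripper is open above the knob, with the jaw line clear of the lever and the tray front. Going down.

send_rows --commands '[{"delta_pos": [-0.2, 0.2, -2.5], "yaw": 0}, {"delta_pos": [0, 0, -2.5], "yaw": 0}, {"delta_pos": [0, 0, -2], "yaw": 0}, {"delta_pos": [0, 0, -1.5], "yaw": 0}, {"delta_pos": [0, 0, -0.9], "yaw": 0}, {"delta_pos": [0, 0, 0], "yaw": 0}]'

```text
t: 3.32
tcp_pos: [0.5094, 0.1803, 0.0642]
tool_rot: [0.964, -0.266, 0.004, -0.005]
force: [0.2, 0.8, 0.2]
finger_gap: 0.994
```

send_rows --commands '[{"delta_pos": [-0.3, 0, -0.5], "yaw": 0}, {"delta_pos": [0, 0, -0.2], "yaw": 0}, {"delta_pos": [0, 0, 0], "yaw": 0}]'

```text
t: 3.7
tcp_pos: [0.5071, 0.1805, 0.058]
tool_rot: [0.964, -0.266, 0.006, -0.005]
force: [-0.0, 0.5, -0.2]
finger_gap: 0.995
```

```bash
python3 - <<'E'
from h import *
a=snap("scene","s2.png")
s=manip.sense();print(s["t"],s["tcp_pos"],s["force"])
cv2.imwrite("pics/c2.png",cv2.resize(a[110:230,210:340],None,fx=5,fy=5,interpolation=2))
E
```

```text
3.75 [0.50710486 0.18049231 0.05808081] [0.22592802 0.7141518  0.22285655]
```

View pics/c2.png

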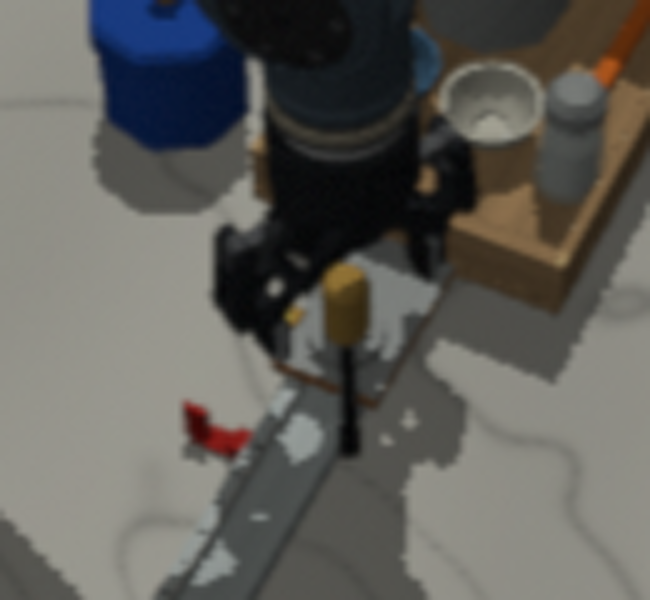

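The knob stands between the two fingers and the lever is clear of them. Closing.

send_rows --commands '[{"delta_pos": [-0.1, 0, -0.1], "yaw": 0}, {"delta_pos": [0, 0, 0], "yaw": 0}, {"delta_pos": [0, 0, 0], "yaw": 0}, {"delta_pos": [0, 0, 0], "yaw": 0}, {"delta_pos": [0, 0, 0], "yaw": 0}, {"delta_pos": [0, 0, 0], "yaw": 0}]' --grip 1 --force 60

```text
t: 4.5
tcp_pos: [0.5057, 0.1804, 0.0577]
tool_rot: [0.964, -0.265, 0.005, -0.005]
force: [1.5, -0.5, 0.1]
finger_gap: 0.285
```

send_rows --commands '[{"delta_pos": [0, -0.3, 0], "yaw": 0}, {"delta_pos": [0, -0.6, 0], "yaw": 0}, {"delta_pos": [0, -0.8, 0], "yaw": 0}, {"delta_pos": [0, -0.8, 0], "yaw": 0}, {"delta_pos": [0, -0.8, 0], "yaw": 0}, {"delta_pos": [0, -0.8, 0], "yaw": 0}, {"delta_pos": [0, -0.8, 0], "yaw": 0}, {"delta_pos": [0, -0.8, 0], "yaw": 0}, {"delta_pos": [0, -0.5, 0], "yaw": 0}, {"delta_pos": [0, -0.2, 0], "yaw": 0}]'

```text
t: 5.75
tcp_pos: [0.5058, 0.1117, 0.0577]
tool_rot: [0.964, -0.266, 0.005, -0.005]
force: [0.2, 1.2, -0.4]
finger_gap: 0.289
```

```bash
python3 - <<'E'
from h import *
a=snap("scene","s3.png");b=snap("top","t3.png")
s=manip.sense();print(s["t"],s["tcp_pos"],s["force"],s["finger_gap"])
A=cv2.resize(a[140:220,220:310],None,fx=5,fy=5,interpolation=2)
B=cv2.resize(b[200:260,225:285],None,fx=5,fy=5,interpolation=2)
o=np.zeros((400,750,3),np.uint8);o[:,:450]=A;o[:300,450:]=B
cv2.imwrite("pics/c3.png",o)
E
```

```text
5.85 [0.50576639 0.11154626 0.05767498] [-0.20606492 -1.96381299  0.23790053] 0.2852899218461132
```

View pics/c3.png

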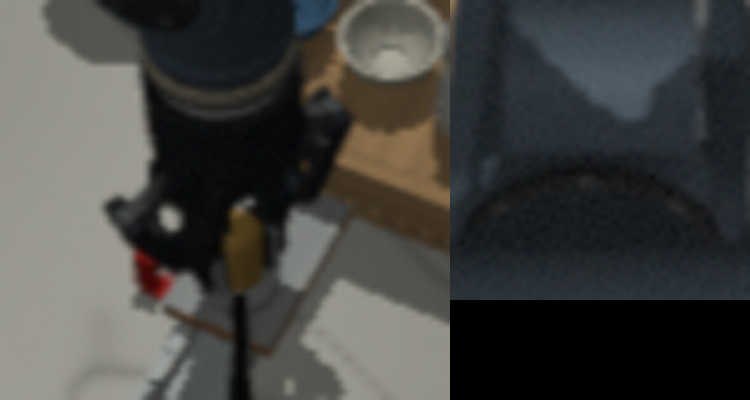

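```bash
python3 - <<'E'
from h import *
S=lambda u,v:(220+u/5-.4,150+v/5-.4)
print("pointer scene");[print(z,onz("scene",267.4,172.2,z),onz("top",233.5,238.4,z)) for z in(.02,.026,.032)]
print("mark scene flag-top edge ends",[onz("scene",*S(u,v),.026) for u,v in((136,203),(152,212),(155,207))], "top",onz("top",262,239.8,.022))
# predicted pixel of flag top corners for y=.1039/.106
for y in(.1015,.104,.1065):
  print(y,[(proj("scene",(x,y,.026))-[219.6,149.6])*5 for x in(.446,.460)])
E
```

```text
pointer scene
0.02 [0.46618641 0.18594752 0.02      ] [0.47178979 0.18023708 0.02      ]
0.026 [0.46833264 0.18220248 0.026     ] [0.47150481 0.17973725 0.026     ]
0.032 [0.47047886 0.17845743 0.032     ] [0.47121984 0.17923743 0.032     ]
mark scene flag-top edge ends [array([0.44573948, 0.10583282, 0.026     ]), array([0.45613069, 0.10451987, 0.026     ]), array([0.45606359, 0.1080215 , 0.026     ])] top [0.46702201 0.10367909 0.022     ]
0.1015 [array([132.55317301, 209.29705404]), array([155.7281923 , 218.95809461])]
0.104 [array([134.79134425, 205.7643935 ]), array([157.95083655, 215.4067945 ])]
0.1065 [array([137.02535377, 202.23830167]), array([160.16933672, 211.86211572])]
```

```bash
python3 - <<'E'
from h import *
a=cv2.imread("pics/s0.png");b=cv2.imread("pics/t0.png")
o=np.zeros((440,800,3),np.uint8)
A=cv2.resize(a[160:204,240:280],None,fx=10,fy=10,interpolation=2)
B=cv2.resize(b[215:255,225:265],None,fx=10,fy=10,interpolation=2)
o[:,:400]=A;o[:400,400:]=B
cv2.imwrite("pics/c4.png",o)
E
```

```text
(no output)
```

View pics/c4.png

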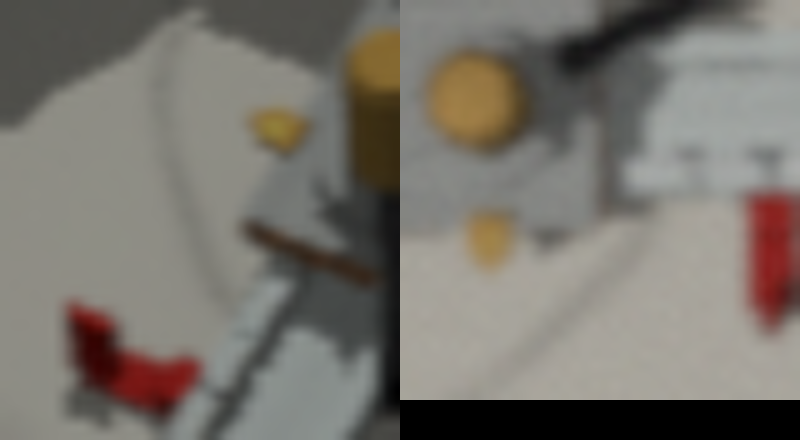

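The pointer lies on top of the tongue (z≈0.03). Both views put the travel at about 75 mm, and 69 mm is done. I'll add 6 mm and dwell.

send_rows --commands '[{"delta_pos": [0, -0.3, 0], "yaw": 0}, {"delta_pos": [0, -0.3, 0], "yaw": 0}, {"delta_pos": [0, 0, 0], "yaw": 0}, {"delta_pos": [0, 0, 0], "yaw": 0}, {"delta_pos": [0, 0, 0], "yaw": 0}, {"delta_pos": [0, 0, 0], "yaw": 0}]'

```text
t: 6.6
tcp_pos: [0.5058, 0.1055, 0.0577]
tool_rot: [0.964, -0.265, 0.005, -0.005]
force: [0.2, -0.1, 0.5]
finger_gap: 0.285
```

```bash
python3 - <<'E'
from h import *
a=snap("scene","s5.png")
s=manip.sense();print(s["t"],s["tcp_pos"],s["force"],s["finger_gap"])
cv2.imwrite("pics/c5.png",cv2.resize(a[180:214,240:285],None,fx=14,fy=14,interpolation=2))
E
```

```text
6.65 [0.50575197 0.10553137 0.05764523] [ 1.04676083 -0.30895327  0.97360405] 0.28599334496638534
```

View pics/c5.png

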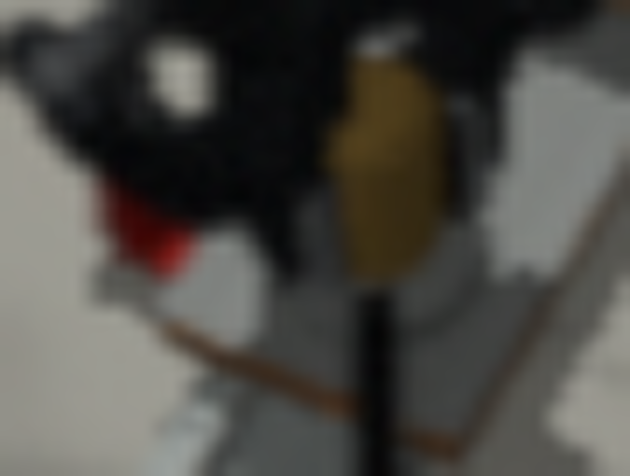

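The knob is gripped and the pointer is hidden behind the finger. I'll turn 0.3 rad, before touching the blade, to uncover it and check.

send_rows --commands '[{"delta_pos": [0, 0, 0], "yaw": 0.1}, {"delta_pos": [0, 0, 0], "yaw": 0.1}, {"delta_pos": [0, 0, 0], "yaw": 0.1}, {"delta_pos": [0, 0, 0], "yaw": 0}]'

```text
t: 7.15
tcp_pos: [0.5058, 0.1055, 0.0577]
tool_rot: [0.994, -0.113, 0.005, -0.005]
force: [0.2, -0.4, 1.4]
finger_gap: 0.285
```

```bash
python3 - <<'E'
from h import *
a=snap("scene","s6.png")
s=manip.sense();print(s["t"],s["tcp_pos"],s["force"],s["ft_torque"],s["finger_gap"])
cv2.imwrite("pics/c6.png",cv2.resize(a[175:219,240:295],None,fx=14,fy=13,interpolation=2))
for y in (.1035,.1045,.1055,.1065):print(y,(proj("scene",(.4625,y,.030))-[239.54,174.54])*[14,13],(proj("scene",(.460,y,.026))-[239.54,174.54])*[14,13])
E
```

```text
7.2 [0.50578494 0.10552986 0.05767201] [-0.14432956 -0.0472276   0.77817743] [-0.36911688  0.09770614  0.05329661] 0.28505113168730006
0.1035 [172.14252062 231.45786683] [161.85859087 237.68296297]
0.1045 [174.63405536 227.75790838] [164.34562967 233.99305704]
0.1055 [177.123725   224.06071963] [166.83081296 230.30590403]
0.1065 [179.61153163 220.36629746] [169.31414282 226.62150088]
```

View pics/c6.png

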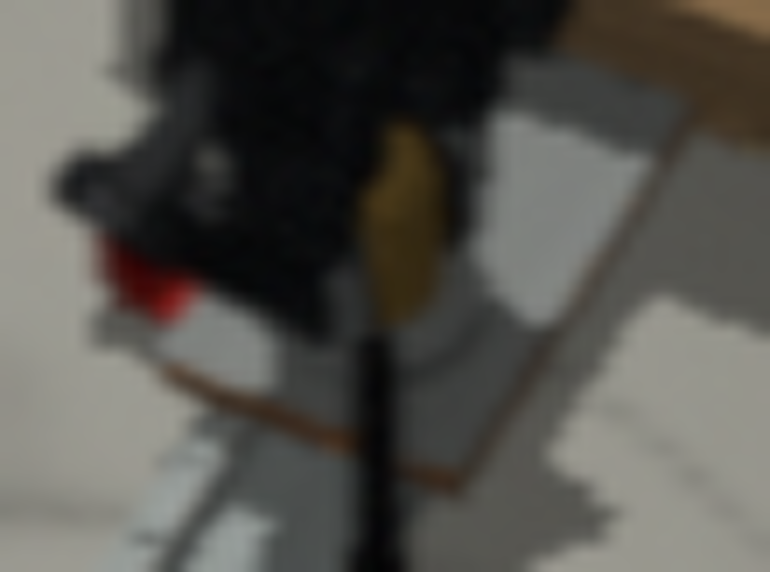

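```bash
python3 - <<'E'
from h import *
f=lambda u,v:(u/14+239.54,v/13+174.54)
print("now tongue corners",onz("scene",*f(158,367),.026),onz("scene",*f(458,480),.026))
g=lambda u,v:(u/10+239.55,v/10+159.55)
print("before",onz("scene",*g(246,226),.026),onz("scene",*g(376,276),.026))
print("flag before top corners",onz("scene",*g(70,303),.026),onz("scene",*g(112,322),.026))
t=lambda u,v:((u-400)/10+224.55,v/10+214.55)
print("top before: tongue front",onz("top",*t(603,180),.026),"ptr",onz("top",*t(489,262),.03),"flag",onz("top",*t(769,310),.026),onz("top",*t(771,260),.02))
E
```

```text
now tongue corners [0.47403927 0.07575747 0.026     ] [0.53650953 0.07672029 0.026     ]
before [0.4754394  0.14913004 0.026     ] [0.51415334 0.14996918 0.026     ]
flag before top corners [0.44460666 0.10652368 0.026     ] [0.45755054 0.10609345 0.026     ]
top before: tongue front [0.48678585 0.14931389 0.026     ] ptr [0.46506385 0.17955536 0.03      ] flag [0.45153825 0.10521393 0.026     ] [0.4651092  0.10467925 0.02      ]
```

The tongue front puts the axis at y≈0.106, and the mark is at 0.105 to 0.106, so the tray is on the mark. Now swinging the lever.

send_rows --commands '[{"delta_pos": [0, 0, 0], "yaw": 0}, {"delta_pos": [0, 0, 0], "yaw": 0.12}, {"delta_pos": [0, 0, 0], "yaw": 0.12}, {"delta_pos": [0, 0, 0], "yaw": 0.12}, {"delta_pos": [0, 0, 0], "yaw": 0.12}]' --force 100

```text
t: 7.82
tcp_pos: [0.5058, 0.1055, 0.0578]
tool_rot: [0.991, 0.131, 0.004, -0.006]
force: [-1.3, -0.6, 1.2]
finger_gap: 0.28
```

send_rows --commands '[{"delta_pos": [0, 0, 0], "yaw": 0.1}, {"delta_pos": [0, 0, 0], "yaw": 0.1}, {"delta_pos": [0, 0, 0], "yaw": 0.1}, {"delta_pos": [0, 0, 0], "yaw": 0.1}]'

```text
t: 8.32
tcp_pos: [0.5058, 0.1062, 0.0578]
tool_rot: [0.945, 0.328, 0.003, -0.008]
force: [-0.5, 2.6, 1.2]
finger_gap: 0.282
```

```bash
python3 - <<'E'
from h import *
a=snap("scene","s7.png")
s=manip.sense();print(s["t"],s["tcp_pos"],s["force"],s["ft_torque"],s["finger_gap"],s["tool_rot"])
cv2.imwrite("pics/c7.png",cv2.resize(a[165:225,235:315],None,fx=9,fy=9,interpolation=2))
E
```

```text
8.375 [0.50578642 0.10623527 0.057779  ] [-0.86693053  2.43918785  1.17894287] [ 0.03540426 -0.02289328 -0.1345006 ] 0.28233096396974966 [ 0.94442187  0.32863133  0.003033   -0.0077184 ]
```

View pics/c7.png

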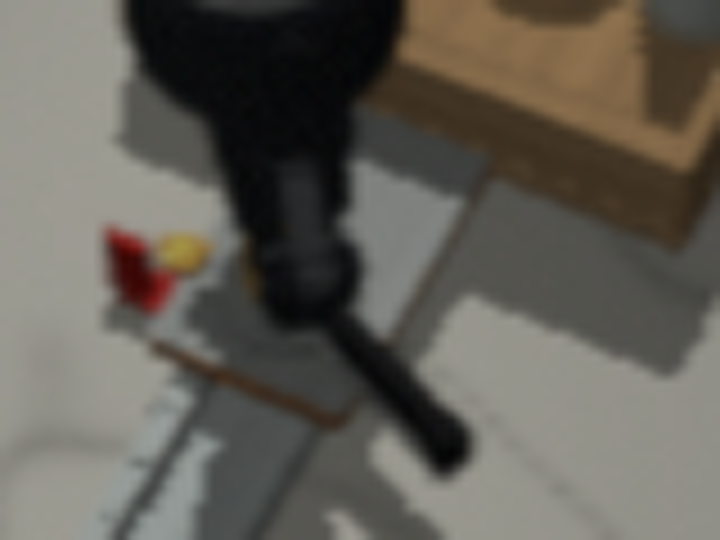

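The pointer tip (252,193) stands beside the flag. The lever is being pushed and is partly closed. There's about 0.7 mm of drift, which I'll counter as I finish the swing.

send_rows --commands '[{"delta_pos": [0, -0.07, 0], "yaw": 0.1}, {"delta_pos": [0, -0.05, 0], "yaw": 0.1}, {"delta_pos": [0, -0.05, 0], "yaw": 0.1}]'

```text
t: 8.75
tcp_pos: [0.5058, 0.1065, 0.0578]
tool_rot: [0.885, 0.466, 0.003, -0.009]
force: [-1.2, 3.4, 1.9]
finger_gap: 0.283
```

```bash
python3 - <<'E'
from h import *
p=lambda u,v:(u/9+234.56,v/9+164.56)
print("ptr",onz("scene",*p(155,258),.030),"flag top",onz("scene",*p(106,226),.026),onz("scene",*p(140,240),.026))
e=onz("scene",*p(452,445),.052);print("lever end",e,np.arctan2(.106-e[1],e[0]-.5055))
s=manip.sense();print(s["t"],s["tcp_pos"],s["force"],s["ft_torque"],s["tool_rot"])
E
```

```text
ptr [0.46368514 0.10098179 0.03      ] flag top [0.44382444 0.10677838 0.026     ] [0.45524392 0.10682076 0.026     ]
lever end [0.57573016 0.07037854 0.052     ] 0.46939917421141136
8.75 [0.50582923 0.10652431 0.05779184] [-1.19406677  3.3878309   1.85734895] [ 0.15234788 -0.14395607 -0.1703055 ] [ 0.88498543  0.46551658  0.00305621 -0.00926092]
```

send_rows --commands '[{"delta_pos": [0, -0.1, 0], "yaw": 0.1}, {"delta_pos": [0, -0.1, 0], "yaw": 0.1}, {"delta_pos": [0, -0.1, 0], "yaw": 0.06}]'

```text
t: 9.12
tcp_pos: [0.5058, 0.1059, 0.0578]
tool_rot: [0.819, 0.573, 0.004, -0.011]
force: [-1.1, 1.9, 0.7]
finger_gap: 0.28
```

```bash
python3 - <<'E'
from h import *
a=snap("scene","s8.png")
s=manip.sense();r=s["tool_rot"];print(s["t"],s["tcp_pos"],s["force"],s["ft_torque"],s["finger_gap"],2*np.arctan2(r[1],r[0])-np.pi/2)
cv2.imwrite("pics/c8.png",cv2.resize(a[165:215,235:310],None,fx=10,fy=10,interpolation=2))
E
```

```text
9.175 [0.50577612 0.10592688 0.05776529] [-0.99998134  2.57947616  0.62635886] [ 0.00977243 -0.11024471 -1.08491583] 0.282258073033598 -0.3488438922305952
```

View pics/c8.png

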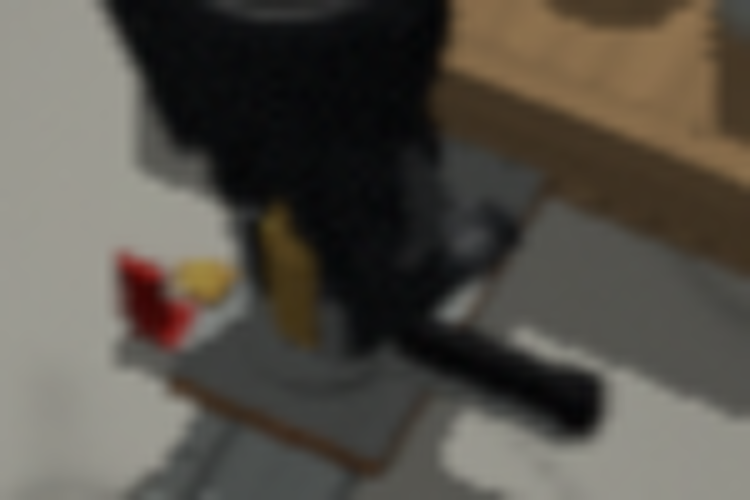

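The lever points at right angles to the runner, parallel to the tongue's front edge. The moment jumped to -1.1 N m, which means it's at the stop. Now checking the numbers.

```bash
python3 - <<'E'
from h import *
p=lambda u,v:(u/10+234.55,v/10+164.55)
for u,v in((580,372),(582,380)):
    e=onz("scene",*p(u,v),.052);print("lever end",e,np.arctan2(.1062-e[1],e[0]-.5055))
print("tongue",onz("scene",*p(170,380),.026),onz("scene",*p(372,470),.026))
for z in(.022,.026,.03):print("ptr tip",z,onz("scene",*p(175,275),z),onz("top",233.45,240.3,z))
print("flag",onz("scene",*p(118,250),.026),onz("scene",*p(158,268),.026))
s=manip.sense();print(s["q"])
E
```

```text
lever end [0.57764439 0.11168685 0.052     ] -0.0759076584325823
lever end [0.57913906 0.1097399  0.052     ] -0.04803392684034343
tongue [0.47542633 0.07719071 0.026     ] [0.53545335 0.0759141  0.026     ]
ptr tip 0.022 [0.45965266 0.10896531 0.022     ] [0.46660709 0.1802193  0.022     ]
ptr tip 0.026 [0.46111207 0.10676734 0.026     ] [0.46643385 0.1798856  0.026     ]
ptr tip 0.03 [0.46257148 0.10456936 0.03      ] [0.46626061 0.17955189 0.03      ]
flag [0.44366913 0.10713308 0.026     ] [0.45599127 0.10674826 0.026     ]
[-0.02235541  0.70074479  1.84280001  0.03920797  0.60594747  0.29417146]
```

The lever is at about 0, and the pointer is at 0.105 to 0.107, the same as the mark. A short dwell, then hand in.

send_rows --commands '[{"delta_pos": [0, 0, 0], "yaw": 0.02}, {"delta_pos": [0, 0, 0], "yaw": 0.02}, {"delta_pos": [0, 0, 0], "yaw": 0.01}]'

```text
t: 9.55
tcp_pos: [0.5058, 0.1058, 0.0578]
tool_rot: [0.808, 0.589, 0.004, -0.012]
force: [-1.2, 0.8, 1.0]
finger_gap: 0.283
```

```bash
python3 - <<'E'
from h import *
s=manip.sense();print(s["t"],s["tcp_pos"],s["force"],s["ft_torque"],s["finger_gap"])
print(manip.sign_off())
E
```

```text
9.55 [0.50580729 0.10583345 0.05778512] [-1.15090517  0.82423373  1.0337391 ] [-0.54391448 -0.19078992 -1.53993681] 0.2831751721142163
the job is handed in; nothing more can be done
None
```

I gripped the knob and drew the tray out about 75 mm to the red mark. Then I swung the lever shut with the side of a finger, keeping hold of the knob, and handed the job in at 9.55 s.

- **Lever:** it measured between -0.05 and -0.08 rad, which is closed within measuring error. The moment on the tool rose to about 1.5 N m, so it is against its stop.
- **Tray on the mark:** the pointer read y = 0.105 to 0.109, depending on the height assumed for its tip. The tongue's front edge put it at about 0.1065, and the mark at 0.105 to 0.107. They agree to about 2 mm. One earlier reading, with the lever half shut, had them 6 mm apart; I put that down to assuming too high a pointer tip.
- **Grip:** set to 100 N, with the finger opening steady at 0.28.
- **Not checked:** I took no last full picture of the pots, tin, shaker, tumbler, bottle or jar. The pots and shaker looked upright where the close-ups showed them, and the arm kept away from the rest.

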